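# Square up the reagent jars against the bench rail with a ruler

## Robot

A 6-joint arm with a two-finger parallel gripper is mounted at the origin on the work surface. World frame = base frame: x ahead of the robot, y to its left, z up, the work surface at z = 0. Lengths are in m, angles in rad, forces in N, time in s.
With the tool pointing down it reaches from about 0.275 to 0.775 m from the base axis. Payload 14.6 kg.
Tool frame: the origin (TCP) lies midway between the tips of the shut fingers; the grasp point (between the pads) lies 19 mm behind it; x points along the fingers, z is the direction in which the jaws open and shut, and the axes are right-handed (so a half turn about x gives the same grasp; the last joint's range is limited). The gripper opens to 85 mm and grips with 20 to 120 N. Pads are 22 mm wide; open, the fingers measure 114 mm over their backs; the gripper's body (76 mm by 85 mm) begins 54 mm behind the grasp point. The pads swing forward as they close: fully open they stand 13 mm farther back than shut.
Start: joints at [1.033, 0.263, -0.048, 1.259, 0, 1.415], TCP at [0.196, 0.487, 0.231] pointing down, gripper open.
Joint ranges: [-2.65, 2.65], [-0.89, 1.7], [-1.18, 1.37], [-2.13, 2.11], [-1.35, 1.29], [-3.14, 3.14]. Speed limits (rad/s): [1.89, 1.89, 2.57, 2.79, 3.14, 3.14].

## Interface

Orientations are given as a rotation vector (axis times angle).
In Python, from station import bot, read_camera, models gives the robot as it stands. The module is installed in compiled form; this text tells all that it offers.
- The arm moves only by the tool step_arm, never from a script. Its argument "plan" is text: rows parted by semicolons, each of 4 numbers parted by spaces: the shift along the world's x, y, z in cm, then the turn about the world's z in rad. A call has 1 to 20 rows; each row shifts and turns the commanded pose from where the row before left it; what a row does not reach is not made up. A row lasts 1/12 s, in which the tool goes at most 41.7 mm and 7.16 degrees, less where a joint would pass 70% of its speed; a pose out of reach is approached as far as the arm can. A call is refused whole if a number of a shift passes 4.17 or a number of a turn 0.125, either way. A call with a gripper value outside its range is refused whole. "jaw" is the closure, from 0 (fully open) to 1 (shut), set as the call begins (left out, the last holds). The fingers move at their own pace and stop on an object; "force" is the grip in N (left out, the last holds). Time passes only in rows, so rows that do not move let the fingers close. It gives the time, the measured TCP pose, the force and the opening at its end, in the units of the state.
- bot.sense(): the state, without advancing time (a new reading comes with each control period).
- read_camera(name): name is "scene" or "side" or "wrist"; returns a dict with "frame" (480x640x3 uint8, red, green, blue), "z_map" (480x640 float32, m along the optical axis (not along the pixel's ray), 0 where there is no reading), "mtx" (3x3 intrinsics, pixels), "extrinsics" (4x4, takes a point from camera to world coordinates); the wrist camera has in their place "hand_eye" (4x4, takes a point from camera to tool coordinates, whose origin is the TCP and whose axes are the tool frame's). Camera axes: x right, y up, looking along -z (the intrinsics and any distortion apply to the point x, -y, -z); pixel columns grow to the right and rows downward; lengths in m; the calibration is good to about 2 mm. A picture is of the moment at which its call begins: read the wrist's pose just before it.
- bot.sign_off(): hands the job in, once; it reports no verdict.
Trained networks look in a picture, given as the dict that the camera call returned (one of the last four; its "shot" number tells which), for a name from the list of things; names that differ only in an ending like _2 or _b are one class to them, and where a whole thing is asked for, a point or a joint stands for the part that bears it (a point fixed in the world has none). Each returns a list of dicts, best first, with "conf" (0 to 1); they miss things now and then, are a little off and sometimes report something else, mostly with a low value. They report only what shows in the picture. A call takes as long as a camera call. They do not tell look-alikes from the thing itself.
- models.look_for(picture, name): "pixel" ([row, column] in pixels, amid what is visible of it).
- models.regions_of(picture, name): "pixels" (480x640 bool, what is visible of it) and "pixel" ([row, column] in pixels, amid what is visible of it).
The state is a dict: "time": time; "joints": joint angles; "dq": joint speeds; "joint_efforts": joint torques, N m; "position": TCP position; "tool_rot": TCP orientation; "wrist_force": force on the tool from outside, world axes, zero at the start; "torque": the same for the moment, N m; "width": opening from 0.0 (shut) to 1.0 (fully open).
Only numpy, scipy, OpenCV 4.12 (cv2) and the standard library are available. Lean on these libraries where they do the work, as an engineer would, in place of code of your own. Each camera call takes 0.05 s, during which the arm holds its last target.

## Task

Pick up the aluminium ruler by its grip and, with its long edge, push the row of five amber jars back until every one stands flush against the steel stop bar, finishing with one gentle press of about 12 N on the whole row so that none is left standing off; the glass must never be pressed on the bar harder than 20 N. Then lay the ruler flat on its mat again, roughly centred and lengthwise, and let go. Touch the jars only with the ruler, keep them upright, and leave the tube rack, wash bottle and beaker where they are.

Things in the scene. Friction and masses are not known exactly. Their poses are not given: they have to be found in the camera images.
- rail: Fixed base plate of the back stop. Clamped tight on it, across this frame: an upright steel stop bar, 310 long, 30 high, 6 thick, for the jars to stand against. Origin: bench level, 30 mm in front of the plate's near edge; x away from the jars, y along the plate. The bar's middle is at x = 0 +-20 mm and it is askew up to 2.6 deg: this setting is not measured, find it by touch or sight.
- jar1: Amber glass jar with white cap, number 1 of five along the row (1 at the plate's -y end, 5 at its +y end, about 52 mm apart), 44 mm diameter, 60 mm tall, about 0.07 kg (varies). Origin: centre of its underside; z up. Standing loose on the bench (sliding the whole row along takes about 2 to 5 N), 10 to 95 mm short of the stop bar, its centre 60 to 95 mm on the robot's side of the rail frame's origin; when home its centre is 25 mm in front of the middle of the bar.
- jar2: Amber glass jar with white cap, number 2 of five along the row (1 at the plate's -y end, 5 at its +y end, about 52 mm apart), 44 mm diameter, 60 mm tall, about 0.07 kg (varies). Origin: centre of its underside; z up. Standing loose on the bench (sliding the whole row along takes about 2 to 5 N), 10 to 95 mm short of the stop bar, its centre 60 to 95 mm on the robot's side of the rail frame's origin; when home its centre is 25 mm in front of the middle of the bar.
- jar3: Amber glass jar with white cap, number 3 of five along the row (1 at the plate's -y end, 5 at its +y end, about 52 mm apart), 44 mm diameter, 60 mm tall, about 0.07 kg (varies). Origin: centre of its underside; z up. Standing loose on the bench (sliding the whole row along takes about 2 to 5 N), 10 to 95 mm short of the stop bar, its centre 60 to 95 mm on the robot's side of the rail frame's origin; when home its centre is 25 mm in front of the middle of the bar.
- jar4: Amber glass jar with white cap, number 4 of five along the row (1 at the plate's -y end, 5 at its +y end, about 52 mm apart), 44 mm diameter, 60 mm tall, about 0.07 kg (varies). Origin: centre of its underside; z up. Standing loose on the bench (sliding the whole row along takes about 2 to 5 N), 10 to 95 mm short of the stop bar, its centre 60 to 95 mm on the robot's side of the rail frame's origin; when home its centre is 25 mm in front of the middle of the bar.
- jar5: Amber glass jar with white cap, number 5 of five along the row (1 at the plate's -y end, 5 at its +y end, about 52 mm apart), 44 mm diameter, 60 mm tall, about 0.07 kg (varies). Origin: centre of its underside; z up. Standing loose on the bench (sliding the whole row along takes about 2 to 5 N), 10 to 95 mm short of the stop bar, its centre 60 to 95 mm on the robot's side of the rail frame's origin; when home its centre is 25 mm in front of the middle of the bar.
- mat: Thin grey mat fixed to the bench at the left or right side, 150 x 360 mm, 3 mm thick, on which the ruler lies. Origin: centre of its underside. y axis along its length.
- ruler_grip (a point): Aluminium ruler, 0.45 kg: a flat straight blade 300 mm long, 90 mm wide, 10 mm thick, with an upright grip bar on its middle, 100 mm long, 24 mm thick, rising 45 mm above the blade. This point is the centre of the grip bar, 32.5 mm above the blade's underside and above the blade's centre (also near its centre of mass). y axis along the ruler's length, x axis across it: the two long pushing edges are at x = +45 and -45 mm, alike, the ruler is the same either way round; z up.
- rack: Bystander: white test tube rack with orange-capped tubes, 90 x 200 mm, 94 mm tall, on the side opposite the mat. Origin: centre of its underside.
- wash: Bystander: white wash bottle with yellow cap, 68 mm diameter, about 200 mm tall, beyond the stop. Origin: centre of its underside.
- beaker: Bystander: small glass beaker, 66 mm diameter, 85 mm tall, beyond the stop. Origin: centre of its underside.
Mind the look-alikes: they are no part of the job. What is shaped like the jar5 but purple or yellow is not meant. What is shaped like the jar1 but green is not meant.

How it is judged:
By the outcome, as a careful person would: the job done as asked, in the order asked, and still so for the second after the job is handed in, with the robot touching nothing.
It also fails if it takes over 72 s, if anything falls off the work surface, if the arm or the gripper's body presses on something with over 40 N, if the wrist force passes 120 N, or if a joint passes its speed limit or range.

## Working session

There is one attempt and no reset: what is moved stays moved. The work goes in short steps, Python scripts to look and compute and a tool call to move; the robot and the scene stay as the last step left them, time stands still between calls to the robot, and variables do not carry over. Pictures are saved under pics/ and viewed, and the job is handed in when it is done.

Besides the shell and the picture viewer there is one more tool, called after ">>>" by a JSON object that holds its "op" and its "data". step_arm: Moves the arm, as the interface text tells. Its arguments: {"type":"object","properties":{"plan":{"type":"string"},"jaw":{"type":"number"},"force":{"type":"number"}},"required":["plan"]}

```bash
mkdir -p pics; cat > h.py <<'E'
import numpy as np, cv2
from station import bot, read_camera, models
def save(p,name): cv2.imwrite('pics/'+name, p['frame'][:,:,::-1])
def T_of(p, s=None):
    if 'extrinsics' in p: return np.array(p['extrinsics'])
    R=cv2.Rodrigues(np.array(s['tool_rot'],float))[0]
    T=np.eye(4);T[:3,:3]=R;T[:3,3]=s['position']
    return T@np.array(p['hand_eye'])
def cloud(p,s=None):
    z=p['z_map'].astype(float);K=np.array(p['mtx'])
    r,c=np.mgrid[0:480,0:640]
    X=(c-K[0,2])/K[0,0]*z; Y=(r-K[1,2])/K[1,1]*z
    P=np.stack([X,-Y,-z],-1)
    T=T_of(p,s)
    W=P@T[:3,:3].T+T[:3,3]
    W[z<=0]=np.nan
    return W
E
python3 - <<'E'
from h import *
print(bot.sense())
for n in ['scene','side','wrist']:
    s=bot.sense();p=read_camera(n); save(p,n+'0.png'); print(n,[k for k in p],p['mtx']); print(T_of(p,s).round(3))
    np.savez('/tmp/%s0.npz'%n,W=cloud(p,s),f=p['frame'])
    for k in ['jar1','ruler_grip','mat','rail','rack','wash','beaker']:
        print(n,k,[(d['pixel'],round(d['conf'],2)) for d in models.look_for(p,k)])
E
```

```text
{'time': 0.0, 'joints': array([ 1.03266772e+00,  2.63531785e-01, -4.89322280e-02,  1.25939972e+00,
       -4.50266235e-05,  1.41549421e+00]), 'dq': array([-0.00136401,  0.00105348,  0.00089864, -0.00155003, -0.00147514,
       -0.00038749]), 'joint_efforts': array([-2.78047657e-03, -6.37611437e+01,  3.84574020e+01,  1.35940805e-02,
       -1.82403514e-04, -4.75144020e-05]), 'position': array([0.1959863 , 0.48675117, 0.23082223]), 'tool_rot': array([-0.92327896,  1.36730465,  0.92246414]), 'wrist_force': array([ 0.41477172,  0.41038149, -0.1302839 ]), 'torque': array([-0.01404562,  0.02505278, -0.00583232]), 'width': 0.9972431265778922}
scene ['frame', 'z_map', 'mtx', 'extrinsics', 'shot'] [[509.02806593   0.         317.21594607]
 [  0.         509.02806593 246.55169713]
 [  0.           0.           1.        ]]
[[-0.346 -0.58   0.738  1.203]
 [ 0.938 -0.197  0.285  0.257]
 [-0.02   0.791  0.612  0.612]
 [ 0.     0.     0.     1.   ]]
scene jar1 [([302.5, 415.0], 0.98), ([264.5, 432.9], 0.94), ([248.9, 339.3], 0.91), ([252.0, 312.3], 0.78), ([241.5, 287.9], 0.75), ([267.3, 359.3], 0
[... 823 characters left out ...]
392.1, 338.2], 0.61)]
side mat [([427.5, 313.5], 0.67), ([391.6, 336.7], 0.55)]
side rail [([262.9, 356.8], 0.81), ([215.8, 302.8], 0.67), ([252.1, 290.7], 0.24)]
side rack [([167.6, 261.3], 0.96)]
side wash [([168.1, 385.4], 0.59)]
side beaker [([278.4, 462.0], 0.73)]
wrist ['frame', 'z_map', 'mtx', 'hand_eye', 'shot'] [[426.45291326   0.         316.85282512]
 [  0.         426.45291326 241.10662177]
 [  0.           0.           1.        ]]
[[ 0.373 -0.887 -0.273  0.126]
 [ 0.928  0.357  0.11   0.513]
 [-0.    -0.295  0.956  0.374]
 [ 0.     0.     0.     1.   ]]
wrist jar1 []
wrist ruler_grip []
wrist mat []
wrist rail []
wrist rack [([431.2, 289.0], 0.95)]
wrist wash []
wrist beaker []
```

View pics/scene0.png

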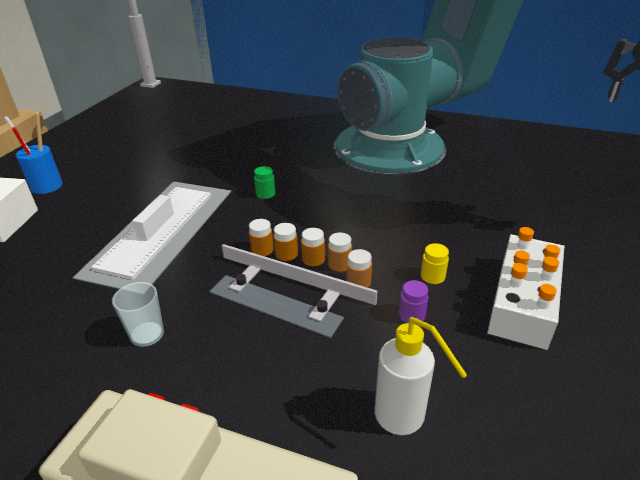

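View pics/side0.png

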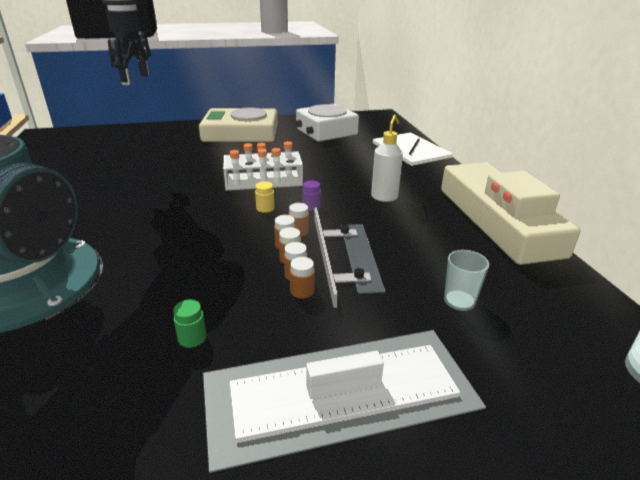

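View pics/wrist0.png

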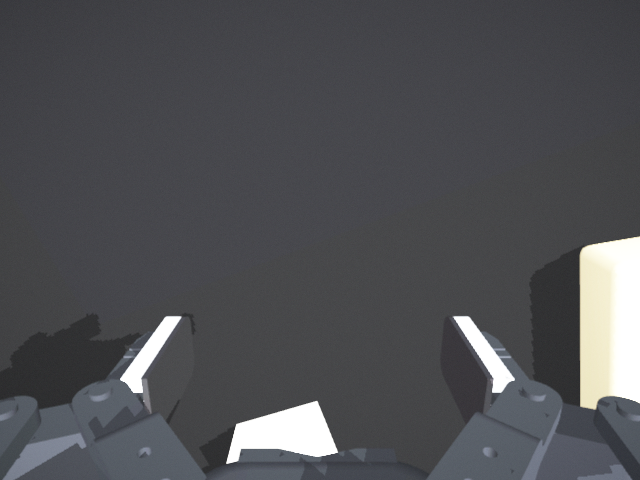

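The scene view shows the robot at the top and the mat with the ruler at left (row 231, col 151). The five amber jars stand at about rows 222-255, cols 260-360, in front of the bar. The green (181,264), yellow (264,433) and purple (302,415) look-alikes are separate, and the side view agrees. Next I'll measure from the depth maps.

```bash
cat > meas.py <<'E'
from h import *
import cv2,sys
def pca_rect(P):
    r=cv2.minAreaRect(P[:,:2].astype(np.float32)*1000); return r
for n in ['scene','side']:
    d=np.load('/tmp/%s0.npz'%n);W=d['W'];f=d['f'].astype(int)
    hsv=cv2.cvtColor(d['f'],cv2.COLOR_RGB2HSV).astype(int)
    H,S,V=hsv[...,0],hsv[...,1],hsv[...,2]
    print(n)
    ok=np.isfinite(W[...,0])
    b=ok&(W[...,0]>.2)&(W[...,0]<.9)&(abs(W[...,1])<.6)&(W[...,2]<.01)&(abs(W[...,2])<.02)
    print('bench z',np.median(W[b&(V<40)][:,2]))
    # grip top
    g=ok&(W[...,2]>.05)&(W[...,2]<.075)&(W[...,1]<-.15)&(W[...,0]>.2)&(W[...,0]<.8)&(S<60)
    num,l,st,c=cv2.connectedComponentsWithStats(g.astype(np.uint8))
    for i in range(1,num):
        if st[i,4]>60: P=W[l==i]; print('grip',st[i],pca_rect(P),np.median(P[:,2]))
    # blade
    g=ok&(W[...,2]>.009)&(W[...,2]<.017)&(W[...,1]<-.15)&(W[...,0]>.2)&(W[...,0]<.8)&(S<60)&(V>120)
    num,l,st,c=cv2.connectedComponentsWithStats(g.astype(np.uint8))
    for i in range(1,num):
        if st[i,4]>300: P=W[l==i]; print('blade',st[i],pca_rect(P),np.median(P[:,2]))
    g=ok&(W[...,2]>-.003)&(W[...,2]<.008)&(W[...,1]<-.12)&(W[...,0]>.2)&(W[...,0]<.8)&(V>70)
    num,l,st,c=cv2.connectedComponentsWithStats(g.astype(np.uint8))
    for i in range(1,num):
        if st[i,4]>500: P=W[l==i]; print('mat',st[i],pca_rect(P),np.median(P[:,2]))
    # caps
    g=ok&(W[...,2]>.054)&(W[...,2]<.066)&(W[...,1]>-.2)&(W[...,1]<.25)&(W[...,0]>.35)&(W[...,0]<.75)&(S<60)
    num,l,st,c=cv2.connectedComponentsWithStats(g.astype(np.uint8))
    for i in range(1,num):
        if st[i,4]>40: P=W[l==i]; print('cap',st[i],cv2.minEnclosingCircle(P[:,:2].astype(np.float32)*1000),P[:,2].max())
    # bar
    g=ok&(W[...,2]>.012)&(W[...,2]<.045)&(W[...,1]>-.2)&(W[...,1]<.25)&(W[...,0]>.4)&(W[...,0]<.75)&(S<60)&(V>90)
    num,l,st,c=cv2.connectedComponentsWithStats(g.astype(np.uint8))
    for i in range(1,num):
        if st[i,4]>200: P=W[l==i]; print('bar',st[i],pca_rect(P),P[:,2].max())
E
python3 meas.py
```

```text
scene
bench z -0.0004677753577684296
grip [  0 181  30  37 406] ((590.2462158203125, -648.3184814453125), (104.64923095703125, 7.070161819458008), 12.021749496459961) 0.062243027939152096
grip [133 195  38  31 447] ((522.88037109375, -358.7474365234375), (102.20708465576172, 27.44341468811035), 2.5517337322235107) 0.056857482867503584
grip [116 287  39  23 473] ((759.0536499023438, -223.60244750976562), (27.787954330444336, 57.17875289916992), 46.07746505737305) 0.06381365426341501
grip [132 299  28  28 336] ((778.7316284179688, -186.9130859375), (17.366344451904297, 50.82597351074219), 69.20220184326172) 0.06205842608928008
blade [  92  187  119   91 3092] ((522.5554809570312, -359.66168212890625), (302.7456359863281, 93.1302261352539), 1.7898778915405273) 0.012539580054623689
mat [  73  181  158  109 3423] ((513.56494140625, -354.8148498535156), (369.13140869140625, 167.1947479248047), 3.117213726043701) 0.002550181977150623
cap [250 219  21  14 241] ((508.83831787109375, -128.40866088867188), 20.78479766845703) 0.06226777469816225
cap [274 223  22  15 253] ((506.1766357421875, -77
[... 1212 characters left out ...]
((518.4788208007812, -354.885498046875), (365.4488220214844, 157.7805938720703), 2.5858821868896484) 0.0030456913460235047
cap [289 203  19  12 167] ((538.1406860351562, 73.49177551269531), 21.483903884887695) 0.06112374317396774
cap [275 216  25  25 411] ((500.5851745605469, 0.06720790266990662), 45.61089324951172) 0.06156844027131253
cap [285 243  22  14 252] ((505.1268310546875, -81.23223876953125), 21.183828353881836) 0.06266491650818978
cap [291 257  23  17 294] ((508.1280822753906, -131.93243408203125), 21.258562088012695) 0.06295348472549994
bar [314 208  23  96 461] ((568.6607666015625, -34.14173889160156), (313.1490478515625, 6.392655372619629), 84.3313980102539) 0.03297314289837594
```

```bash
python3 - <<'E'
from h import *
s=bot.sense(); print(s['time']); print(cv2.Rodrigues(s['tool_rot'])[0].round(3))
for n in ['scene','side']:
    d=np.load('/tmp/%s0.npz'%n);W=d['W']
    hsv=cv2.cvtColor(d['f'],cv2.COLOR_RGB2HSV).astype(int);H,S,V=hsv[...,0],hsv[...,1],hsv[...,2]
    for nm,lo,hi in [('green',50,80),('yellow',24,33),('purple',130,150)]:
        g=(H>=lo)&(H<=hi)&(S>120)&(V>40)
        g&=(W[...,2]>.052)&(W[...,2]<.068)&(W[...,0]<.8)&(abs(W[...,1])<.5)
        P=W[g]
        if len(P)>10: print(n,nm,len(P),cv2.minEnclosingCircle(P[:,:2].astype(np.float32)*1000))
    m=(W[...,2]>.02)&(W[...,1]>.15)&(W[...,1]<.5)&(W[...,0]>.3)&(W[...,0]<.8)&(S<60)&(V>100)&(W[...,2]<.11)
    P=W[m]; print('rack',np.nanmin(P,0).round(3),np.nanmax(P,0).round(3))
    # jar amber pixel columns: bounding in xy
E
```

```text
1.2
[[-0.    -0.928  0.374]
 [-0.     0.374  0.928]
 [-1.     0.    -0.   ]]
scene green 174 ((317.42962646484375, -210.17184448242188), 21.76366424560547)
scene yellow 319 ((479.0846252441406, 200.06813049316406), 21.143787384033203)
scene purple 407 ((588.2572631835938, 184.65428161621094), 20.80828285217285)
rack [0.389 0.175 0.02 ] [0.8   0.405 0.11 ]
side green 461 ((316.12176513671875, -211.6536407470703), 21.624359130859375)
side yellow 130 ((477.8919982910156, 196.9677734375), 21.76469612121582)
side purple 84 ((588.5778198242188, 183.74859619140625), 18.453731536865234)
rack [0.389 0.168 0.02 ] [0.8   0.402 0.11 ]
```

>>> {"op": "step_arm", "data": {"plan": "1.25 -3.27 0 0.016;1.25 -3.27 0 0.016;1.25 -3.27 0 0.016;1.25 -3.27 0 0.016;1.25 -3.27 0 0.016;1.25 -3.27 0 0.016;1.25 -3.27 0 0.016;1.25 -3.27 0 0.016;1.25 -3.27 0 0.016;1.25 -3.27 0 0.016;1.25 -3.27 0 0.016;1.25 -3.27 0 0.016;1.25 -3.27 0 0.016;1.25 -3.27 0 0.016;1.25 -3.27 0 0.016;1.25 -3.27 0 0.016;1.25 -3.27 0 0.016;1.25 -3.27 0 0.016;1.25 -3.27 0 0.016;1.25 -3.27 0 0.016", "jaw": 0, "force": 100}}

```text
time: 2.87
position: [0.4464, -0.1689, 0.2313]
tool_rot: [-1.163, 1.238, 1.163]
wrist_force: [1.7, 0.1, -0.3]
width: 1.0
```

>>> {"op": "step_arm", "data": {"plan": "1.25 -3.27 -1 0.016;1.25 -3.27 -1 0.016;1.25 -3.27 -1 0.016;1.25 -3.27 -1 0.016;1.25 -3.27 -1 0.016;1.25 -3.27 -1 0.016;0 0 0 0;0 0 0 0"}}

```text
time: 3.53
position: [0.5209, -0.3643, 0.1698]
tool_rot: [-1.231, 1.194, 1.234]
wrist_force: [-0.2, 0.4, -0.5]
width: 0.997
```

```bash
python3 - <<'E'
from h import *
s=bot.sense();p=read_camera('wrist');save(p,'w1.png');W=cloud(p,s)
np.savez('/tmp/w1.npz',W=W,f=p['frame'])
print(s['time'],s['position'],cv2.Rodrigues(s['tool_rot'])[0].round(4),s['wrist_force'],s['joints'])
V=p['frame'].max(-1)
for nm,lo,hi in [('grip',.05,.068),('blade',.009,.018)]:
    g=((W[...,2]>lo)&(W[...,2]<hi)&(V>120)&(abs(W[...,1]+.36)<.12)&(abs(W[...,0]-.52)<.25)).astype(np.uint8)
    num,l,st,c=cv2.connectedComponentsWithStats(g)
    for i in range(1,num):
        if st[i,4]>1500: print(nm,st[i],cv2.minAreaRect(W[l==i][:,:2].astype(np.float32)*1000),np.median(W[l==i][:,2]))
E
```

```text
3.5333 [ 0.52094178 -0.36426961  0.16978166] [[-0.0015 -0.9995 -0.0317]
 [ 0.0014 -0.0317  0.9995]
 [-1.      0.0014  0.0014]] [-0.22843734  0.38167951 -0.46628142] [-7.38331106e-01  4.77381709e-01  1.20891933e-01  1.21634371e+00
  3.86423741e-05 -7.69991020e-01]
grip [ 303  155   40  155 5907] ((520.7996826171875, -363.2750244140625), (99.78633117675781, 24.019285202026367), 1.6633634567260742) 0.05763640773139633
blade [  252     0   143   396 43194] ((525.0465087890625, -363.068603515625), (292.731689453125, 90.13626861572266), 1.6876095533370972) 0.012741639667981863
```

View pics/w1.png

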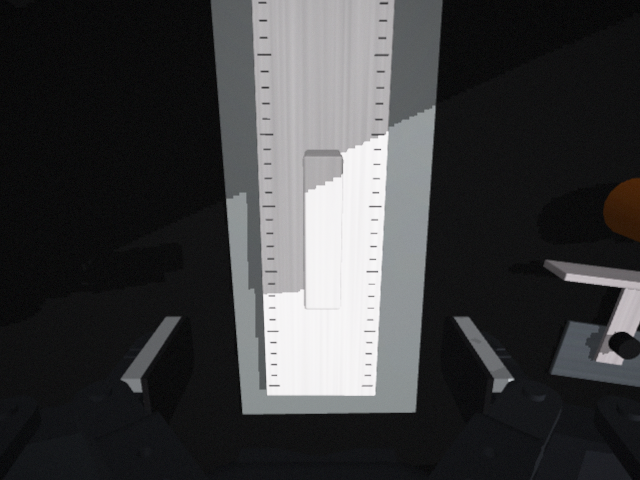

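The wrist view shows the grip bar centred between the open fingers (rows 155-310, cols 303-342). It measures (0.521, -0.363) at 1.66°, and the tool yaw is 1.8°. I'll descend and grasp.

>>> {"op": "step_arm", "data": {"plan": "0 0.1 -3.5 0;0 0 -3.5 0;0 0 -3.5 0;0 0 -2.5 0;0 0 -1.5 -0.003;0 0 -0.6 0;0 0 0 0;0 0 0 0"}}

```text
time: 4.25
position: [0.5215, -0.362, 0.0216]
tool_rot: [-1.233, 1.194, 1.231]
wrist_force: [0.2, -0.0, 0.5]
width: 0.998
```

>>> {"op": "step_arm", "data": {"plan": "0 0 0 0;0 0 0 0;0 0 0 0;0 0 0 0;0 0 0 0;0 0 0 0;0 0 0 0;0 0 0 0", "jaw": 1, "force": 100}}

```text
time: 4.92
position: [0.5213, -0.3623, 0.0208]
tool_rot: [-1.232, 1.195, 1.231]
wrist_force: [-1.0, 2.2, 5.6]
width: 0.273
```

>>> {"op": "step_arm", "data": {"plan": "0 0 0.5 0;0 0 1 0;0 0 2 0;0 0 3 0;0 0 3 0;0 0 0.5 0;0 0 0 0;0 0 0 0"}}

```text
time: 5.58
position: [0.5209, -0.362, 0.1198]
tool_rot: [-1.231, 1.195, 1.232]
wrist_force: [0.3, 0.0, -5.6]
width: 0.273
```

```bash
python3 - <<'E'
from h import *
s=bot.sense();print(s['time'],s['position'],s['wrist_force'],s['torque'],s['width']);p=read_camera('side');save(p,'s2.png');W=cloud(p)
V=p['frame'].max(-1)
g=((W[...,2]>.1)&(W[...,2]<.13)&(V>120)&(abs(W[...,1]+.36)<.12)&(abs(W[...,0]-.52)<.25)).astype(np.uint8)
P=W[g>0];print(cv2.minAreaRect(P[:,:2].astype(np.float32)*1000))
A=np.c_[P[:,:2],np.ones(len(P))];print(np.linalg.lstsq(A,P[:,2],rcond=None)[0])
E
```

```text
5.5833 [ 0.52085479 -0.36203412  0.11975333] [ 0.31440596  0.03502483 -5.58856433] [-0.05690413  0.00615012 -0.00543267] 0.2731086403973877
((521.3663940429688, -363.7494812011719), (300.16387939453125, 92.959716796875), 1.6891080141067505)
[-0.00038616  0.02543283  0.12182276]
```

View pics/s2.png

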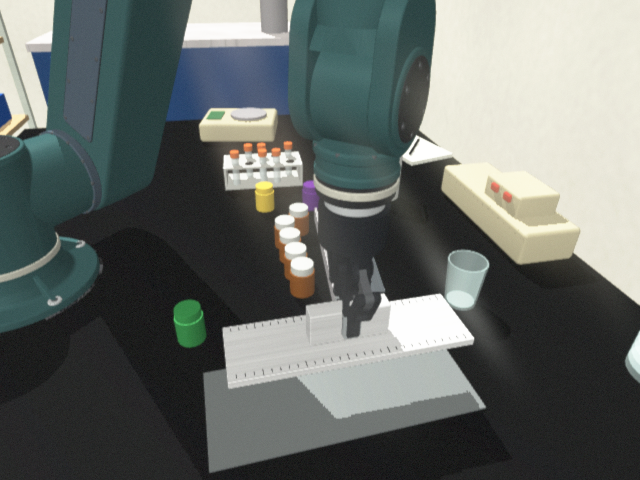

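>>> {"op": "step_arm", "data": {"plan": "-0.7 2.15 0 0.09;-0.7 2.15 0 0.09;-0.7 2.15 0 0.09;-0.7 2.15 0 0.09;-0.7 2.15 0 0.09;-0.7 2.15 0 0.09;-0.7 2.15 0 0.09;-0.7 2.15 0 0.09;-0.7 2.15 0 0.09;-0.7 2.15 0 0.09;-0.7 2.15 0 0.09;-0.7 2.15 0 0.09;-0.7 2.15 0 0.09;-0.7 2.15 0 0.09;-0.7 2.15 0 0.09;-0.7 2.4 0 0.09;0 0 0 0;0 0 0 0"}}

```text
time: 7.13
position: [0.4079, -0.0147, 0.1193]
tool_rot: [-2.168, 0.107, 2.173]
wrist_force: [0.5, -0.2, -3.9]
width: 0.266
```

```bash
cat > look.py <<'E'
from h import *
import sys
tag=sys.argv[1]
s=bot.sense();R=cv2.Rodrigues(s['tool_rot'])[0]
print(s['time'],s['position'].round(4),s['wrist_force'].round(2),s['torque'].round(3),'yaw z',np.degrees(np.arctan2(R[1,2],R[0,2])).round(2),'ang',np.degrees(np.arctan2(R[1,2],R[0,2])).round(2)-90, 'j6',s['joints'][5].round(2))
for n in sys.argv[2:]:
    s=bot.sense();p=read_camera(n);save(p,n+tag+'.png');W=cloud(p,s);V=p['frame'].max(-1)
    np.savez('/tmp/%s%s.npz'%(n,tag),W=W,f=p['frame'])
    hz=s['position'][2]-.0178+.010
    P0=s['position']
    g=((abs(W[...,2]-hz)<.006)&(V>100)&(np.hypot(W[...,0]-P0[0],W[...,1]-P0[1])<.17)&(W[...,0]<P0[0]+.07)).astype(np.uint8)
    num,l,st,c=cv2.connectedComponentsWithStats(g)
    for i in range(1,num):
        if st[i,4]>150:
            P=W[l==i]; print(n,'blade',st[i,4],cv2.minAreaRect(P[:,:2].astype(np.float32)*1000),np.median(P[:,2]).round(4))
E
python3 look.py 3 scene side wrist
python3 - <<'E'
import numpy as np,cv2
# refine bar: top edge pixels, robust line
for n in ['scene','side']:
    d=np.load('/tmp/%s0.npz'%n);W=d['W'];hsv=cv2.cvtColor(d['f'],cv2.COLOR_RGB2HSV).astype(int);S,V=hsv[...,1],hsv[...,2]
    for lo,hi in [(.012,.022),(.018,.028),(.024,.034)]:
        g=(W[...,2]>lo)&(W[...,2]<hi)&(W[...,1]>-.19)&(W[...,1]<.13)&(abs(W[...,0]-(.569+.0993*(W[...,1]+.033)))<.012)&(S<60)&(V>70)
        P=W[g][:,:2].astype(np.float32)
        vx,vy,x0,y0=cv2.fitLine(P,cv2.DIST_HUBER,0,.001,.001).ravel()
        a=np.degrees(np.arctan2(vy,vx))%180
        nn=np.array([np.sin(np.radians(a)),-np.cos(np.radians(a))]);r=P@nn
        print(n,lo,len(P),a,x0,y0,'n5..95',np.percentile(r,[2,50,98]),P[:,1].min(),P[:,1].max())
E
```

```text
7.1333 [ 0.4079 -0.0147  0.1193] [ 0.48 -0.19 -3.86] [-0.069 -0.007  0.043] yaw z 174.34 ang 84.34 j6 -1.71
scene blade 3521 ((408.8057861328125, -14.2794189453125), (301.93243408203125, 94.77859497070312), 84.5679931640625) 0.111
side blade 2960 ((407.3581848144531, -29.736831665039062), (279.1980285644531, 90.05751037597656), 84.2477798461914) 0.1114
wrist blade 71328 ((404.2183837890625, -59.08125305175781), (135.5035400390625, 90.34439086914062), 84.0675048828125) 0.1116
wrist blade 277 ((432.87298583984375, 36.59312438964844), (17.962190628051758, 3.6152515411376953), 82.71110534667969) 0.1114
wrist blade 280 ((395.69134521484375, 40.34563064575195), (18.284381866455078, 3.636199951171875), 85.93547821044922) 0.1115
scene 0.012 644 84.33773 0.57242066 -0.02271189 n5..95 [0.56974602 0.5719184  0.57414331] -0.18596713 0.12162192
scene 0.018 639 84.334114 0.5723605 -0.022744253 n5..95 [0.56950284 0.57181627 0.57417474] -0.18717618 0.12162192
scene 0.024 761 84.28751 0.5717217 -0.023001317 n5..95 [0.5659431  0.57122093 0.57385095] -0.18717618 0.12153139
side 0.012 103 84.38983 0.5656102 -0.03644237 n5..95 [0.56610496 0.5664978  0.57067032] -0.18975502 0.11462372
side 0.018 107 84.36858 0.56414086 -0.052291732 n5..95 [0.56616929 0.56652653 0.57049277] -0.1896266 0.118362196
side 0.024 336 84.346016 0.5655251 -0.061412532 n5..95 [0.56626706 0.56860247 0.57224845] -0.1896266 0.12188035
```

View pics/wrist3.png

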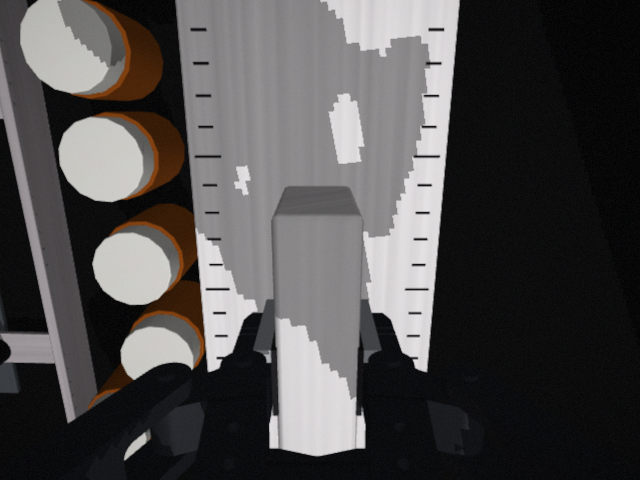

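View pics/side3.png

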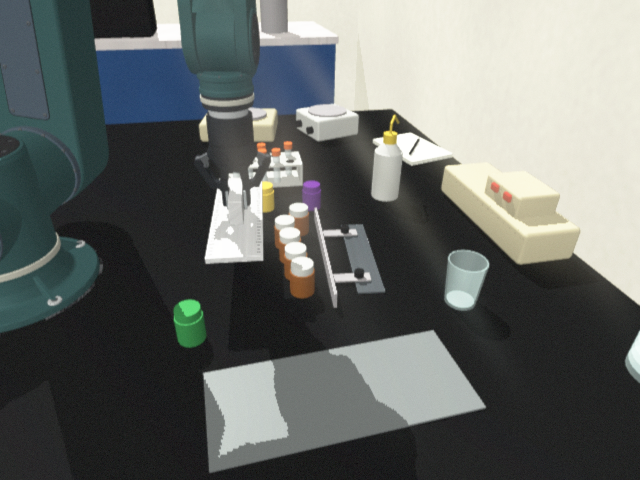

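The wrist view shows the ruler level and parallel to the bar, with the row of jars along its left edge (cols 20-200) and a clear gap of about 22 mm. The bar measures 84.35° and the ruler 84.3°. I'll lower it beside the row.

>>> {"op": "step_arm", "data": {"plan": "0 0 -2 0;0 0 -2.5 0;0 0 -2 0;0 0 -1.5 0;0 0 -0.8 0;0 0 -0.5 0;0 0 0 0;0 0 0 0;0 0 0 0;0 0 0 0"}}

```text
time: 8.12
position: [0.4096, -0.0158, 0.0279]
tool_rot: [-2.171, 0.11, 2.168]
wrist_force: [-0.5, -0.1, -4.8]
width: 0.267
```

```bash
python3 look.py 4 scene wrist
```

```text
8.1167 [ 0.4096 -0.0158  0.0279] [-0.53 -0.1  -4.77] [ 0.019  0.025 -0.046] yaw z 174.23 ang 84.22999999999999 j6 -1.71
scene blade 2948 ((409.8934020996094, -15.556686401367188), (301.3692321777344, 95.08765411376953), 84.32598876953125) 0.0197
wrist blade 71823 ((404.9892578125, -58.83234405517578), (135.71438598632812, 90.4057388305664), 84.15345001220703) 0.0198
wrist blade 278 ((433.47564697265625, 36.24630355834961), (18.27280044555664, 3.6675798892974854), 83.03005981445312) 0.0199
wrist blade 281 ((396.3227233886719, 40.09846496582031), (17.656003952026367, 3.6718316078186035), 85.41645050048828) 0.0198
```

View pics/wrist4.png

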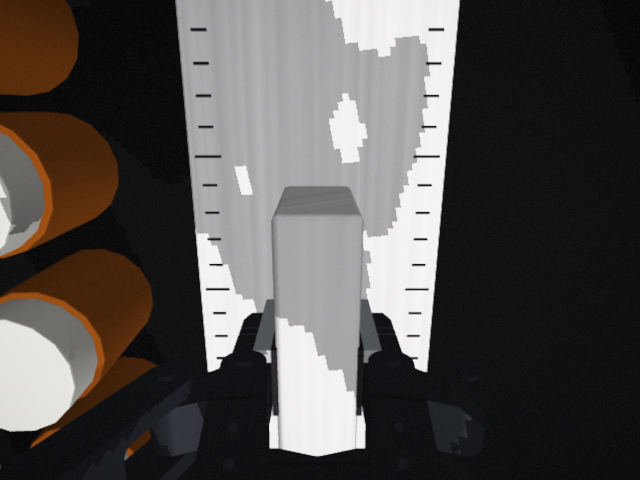

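>>> {"op": "step_arm", "data": {"plan": "0.3 -0.03 0 0.002;0.3 -0.03 0 0;0.3 -0.03 0 0;0.3 -0.03 0 0;0.3 -0.03 0 0;0.3 -0.03 0 0;0.3 -0.03 0 0;0.3 -0.03 0 0;0.3 -0.03 0 0;0.3 -0.03 0 0;0.3 -0.03 0 0;0.3 -0.03 0 0;0.3 -0.03 0 0;0.3 -0.03 0 0;0.3 -0.03 0 0;0.3 -0.03 0 0;0.3 -0.03 0 0;0 0 0 0"}}

```text
time: 9.72
position: [0.4609, -0.0209, 0.0273]
tool_rot: [-2.172, 0.107, 2.17]
wrist_force: [-0.7, -8.7, -6.4]
width: 0.266
```

```bash
python3 look.py 5 scene side
```

```text
9.7167 [ 0.4609 -0.0209  0.0273] [-0.73 -8.73 -6.35] [-2.647  0.667 -0.078] yaw z 174.35 ang 84.35 j6 -1.69
scene blade 562 ((446.03802490234375, -106.8333511352539), (138.59170532226562, 66.24102020263672), 53.48729705810547) 0.0164
scene blade 779 ((471.2296142578125, 70.91885375976562), (116.20260620117188, 92.4683609008789), 83.35664367675781) 0.0237
side blade 3014 ((474.62640380859375, -64.8435287475586), (225.5830078125, 124.8036880493164), 85.46056365966797) 0.018
```

View pics/scene5.png

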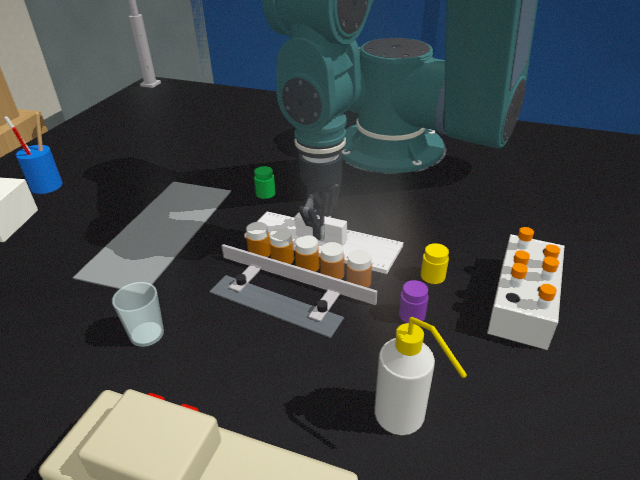

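View pics/side5.png

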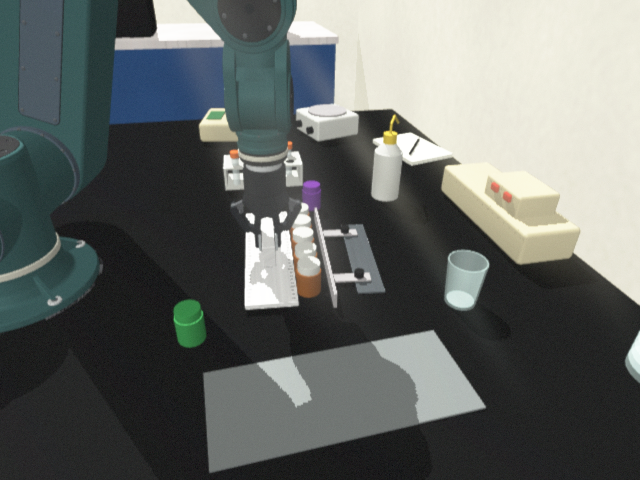

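The row has advanced and all jars are upright. I didn't expect a 9 N sideways force, though, and the blade may be tilted. I'll hold and check before pushing on.

>>> {"op": "step_arm", "data": {"plan": "0 0 0 0;0 0 0 0"}}

```text
time: 9.98
position: [0.4601, -0.0208, 0.0273]
tool_rot: [-2.171, 0.107, 2.171]
wrist_force: [-0.1, 0.1, -4.7]
width: 0.268
```

```bash
python3 look.py 6 wrist; python3 - <<'E'
import numpy as np,cv2
for t in ['wrist4','wrist6','wrist3','scene4','scene5']:
    d=np.load('/tmp/%s.npz'%t);W=d['W'];V=d['f'].max(-1);S=cv2.cvtColor(d['f'],cv2.COLOR_RGB2HSV)[...,1]
    c={'3':(.4079,-.0147,.111),'4':(.4096,-.0158,.0198),'5':(.4609,-.0209,.0195),'6':(.4609,-.0209,.0195)}[t[-1]]
    a=np.radians(84.3);u=(W[...,0]-c[0])*np.cos(a)+(W[...,1]-c[1])*np.sin(a);v=(W[...,0]-c[0])*np.sin(a)-(W[...,1]-c[1])*np.cos(a)
    g=(abs(u)<.14)&(abs(v)<.04)&(abs(W[...,2]-c[2])<.013)&(V>70)&(S<50)&((abs(v)>.018)|(abs(u)>.06))
    P=np.c_[u[g],v[g],np.ones(g.sum())];z=W[...,2][g]
    k=np.linalg.lstsq(P,z,rcond=None)[0]; r=z-P@k; m=abs(r)<.003; k=np.linalg.lstsq(P[m],z[m],rcond=None)[0]
    print(t,g.sum(),k.round(4),np.std(z[m]-P[m]@k).round(4),u[g].min(),u[g].max())
E
```

```text
9.9833 [ 0.4601 -0.0208  0.0273] [-0.11  0.06 -4.73] [ 0.073 -0.025  0.008] yaw z 174.35 ang 84.35 j6 -1.69
wrist blade 68969 ((455.0674133300781, -65.42552947998047), (134.1649169921875, 90.18465423583984), 84.24342346191406) 0.0172
wrist blade 156 ((483.1167297363281, 26.399085998535156), (16.170072555541992, 2.693905830383301), 82.73257446289062) 0.025
wrist4 59012 [-0.0005  0.0006  0.0198] 0.0006 -0.11106650891556101 0.06326308087487459
wrist6 58290 [ 0.0682 -0.0064  0.0219] 0.0006 -0.11216759630613779 0.057441225847098806
wrist3 59284 [-0.0004 -0.0019  0.1116] 0.0006 -0.11216414890913437 0.0626596875651337
scene4 2039 [-0.0004  0.0011  0.0197] 0.001 -0.13986341292940166 0.13991796405419155
scene5 1411 [0.0421 0.0031 0.0208] 0.001 -0.13963997666391675 0.13995314885649549
```

View pics/wrist6.png

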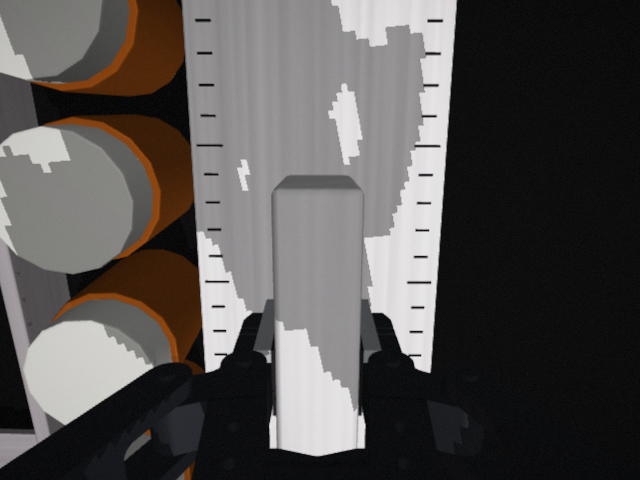

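The force was transient and now reads 0, but the blade has pitched 0.068 rad in the pads. Its +y end is up and its -y end is about 2 mm off the bench. I'll back off, level it by pressing gently on the bench, and grip harder.

>>> {"op": "step_arm", "data": {"plan": "-0.3 0.03 0 0;-0.4 0.04 0 0;-0.5 0.05 0 0;-0.5 0.05 0 0;-0.4 0.04 0 0;0 0 -0.1 0;0 0 -0.15 0;0 0 -0.15 0;0 0 -0.15 0;0 0 -0.15 0;0 0 -0.15 0;0 0 0 0;0 0 0 0"}}

```text
time: 11.12
position: [0.4393, -0.0187, 0.0187]
tool_rot: [-2.171, 0.107, 2.171]
wrist_force: [0.7, 1.1, -0.0]
width: 0.265
```

>>> {"op": "step_arm", "data": {"plan": "0 0 -0.1 0;0 0 -0.1 0;0 0 0 0;0 0 0 0"}}

```text
time: 11.45
position: [0.4392, -0.0187, 0.0168]
tool_rot: [-2.171, 0.107, 2.171]
wrist_force: [0.7, 3.1, 3.0]
width: 0.273
```

```bash
cat > tilt.py <<'E'
from h import *
import sys
t=sys.argv[1];n=sys.argv[2]
s=bot.sense();p=read_camera(n);save(p,n+t+'.png');W=cloud(p,s);f=p['frame'];np.savez('/tmp/%s%s.npz'%(n,t),W=W,f=f)
V=f.max(-1);S=cv2.cvtColor(f,cv2.COLOR_RGB2HSV)[...,1]
R=cv2.Rodrigues(s['tool_rot'])[0];a=np.arctan2(R[1,2],R[0,2])-np.pi/2
c=[*s['position'][:2],s['position'][2]-.008]
u=(W[...,0]-c[0])*np.cos(a)+(W[...,1]-c[1])*np.sin(a);v=(W[...,0]-c[0])*np.sin(a)-(W[...,1]-c[1])*np.cos(a)
g=(abs(u)<.14)&(abs(v)<.04)&(abs(W[...,2]-c[2])<.014)&(V>70)&(S<50)&((abs(v)>.018)|(abs(u)>.06))
P=np.c_[u[g],v[g],np.ones(g.sum())];z=W[...,2][g]
k=np.linalg.lstsq(P,z,rcond=None)[0]; r=z-P@k; m=abs(r)<.003; k=np.linalg.lstsq(P[m],z[m],rcond=None)[0]
print(s['time'],s['position'].round(4),s['wrist_force'].round(2),s['torque'].round(3),'ang',np.degrees(a).round(2))
print('slope u,v, top z',k.round(4),g.sum(),'left/right end underside',(k[2]-.01-.15*k[0]).round(4),(k[2]-.01+.15*k[0]).round(4))
# blade long edges (plan) from the visible blade
g=(abs(u)<.14)&(abs(v)<.06)&(abs(W[...,2]-(k[0]*u+k[1]*v+k[2]))<.004)&(V>70)&(S<50)
E=[]
for lo in np.arange(-.11,.12,.01):
    q=v[g&(u>=lo)&(u<lo+.01)]
    if len(q)>150: E.append((lo+.005,np.percentile(q,99.7),np.percentile(q,.3)))
E=np.array(E)
if len(E)>3: print('edge+ fit',np.polyfit(E[:,0],E[:,1],1).round(4),'edge-',np.polyfit(E[:,0],E[:,2],1).round(4),'(slope=rad ccw neg)')
E
python3 tilt.py 7 wrist
```

```text
11.45 [ 0.4392 -0.0187  0.0168] [0.75 3.07 3.03] [-0.302  0.03   0.034] ang 84.36
slope u,v, top z [ 0.0105 -0.0008  0.0114] 59871 left/right end underside -0.0002 0.003
edge+ fit [-0.1177  0.0373] edge- [ 0.1181 -0.0376] (slope=rad ccw neg)
```

>>> {"op": "step_arm", "data": {"plan": "0 0 -0.1 0;0 0 -0.05 0;0 0 0 0;0 0 0 0;0 0 0.3 0;0 0 0.4 0;0 0 0.3 0;0 0 0 0;0 0 0 0", "jaw": 1, "force": 120}}

```text
time: 12.25
position: [0.4391, -0.0188, 0.0254]
tool_rot: [-2.171, 0.107, 2.171]
wrist_force: [0.4, -0.2, -4.9]
width: 0.268
```

```bash
python3 tilt.py 8 wrist; python3 tilt.py 8 scene
```

```text
12.25 [ 0.4391 -0.0188  0.0254] [ 0.38 -0.16 -4.93] [ 0.009 -0.036  0.032] ang 84.34
slope u,v, top z [ 0.0111 -0.001   0.0199] 59811 left/right end underside 0.0082 0.0116
edge+ fit [-0.1171  0.0373] edge- [ 0.1197 -0.0376] (slope=rad ccw neg)
12.3 [ 0.439  -0.0187  0.0253] [ 0.2   0.47 -5.12] [ 0.024 -0.024  0.04 ] ang 84.35
slope u,v, top z [ 0.0107 -0.0008  0.0196] 1955 left/right end underside 0.008 0.0112
```

View pics/scene8.png

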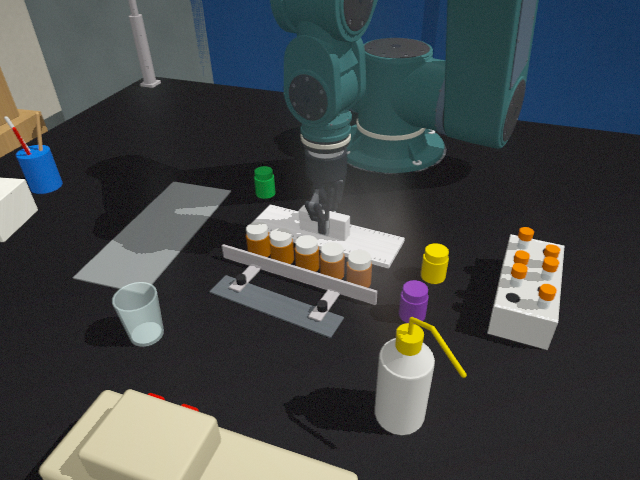

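>>> {"op": "step_arm", "data": {"plan": "0.2 -0.02 0 0;0.3 -0.03 0 0;0.3 -0.03 0 0;0.3 -0.03 0 0;0.3 -0.03 0 0;0.3 -0.03 0 0;0.2 -0.02 0 0;0.2 -0.02 0 0;0.2 -0.02 0 0;0.2 -0.02 0 0"}}

```text
time: 13.18
position: [0.4638, -0.0211, 0.0252]
tool_rot: [-2.17, 0.107, 2.172]
wrist_force: [-2.9, -3.8, -5.3]
width: 0.269
```

>>> {"op": "step_arm", "data": {"plan": "0.15 -0.015 0 0;0.15 -0.015 0 0;0.15 -0.015 0 0"}}

```text
time: 13.43
position: [0.4688, -0.0216, 0.0253]
tool_rot: [-2.171, 0.107, 2.171]
wrist_force: [8.1, 5.0, -7.3]
width: 0.264
```

```bash
python3 tilt.py 9 wrist
```

```text
13.4333 [ 0.4688 -0.0216  0.0253] [ 8.08  5.02 -7.3 ] [ 1.196 -1.288 -0.18 ] ang 84.35
slope u,v, top z [ 0.0784 -0.0085  0.0223] 59128 left/right end underside 0.0005 0.024
edge+ fit [-0.0837  0.0393] edge- [ 0.0776 -0.0399] (slope=rad ccw neg)
```

The pitch creeps again while sliding, with the low end down at bench level. I'll re-level and slide with only about 1.5 mm under the blade, so it can't pitch.

>>> {"op": "step_arm", "data": {"plan": "-0.2 0.02 0 0;-0.3 0.03 0 0;-0.3 0.03 0 0;-0.2 0.02 0 0;0 0 -0.1 0;0 0 -0.15 0;0 0 -0.15 0;0 0 -0.15 0;0 0 -0.15 0;0 0 -0.15 0;0 0 -0.15 0;0 0 -0.1 0;0 0 0 0;0 0 0 0"}}

```text
time: 14.65
position: [0.4586, -0.0207, 0.0142]
tool_rot: [-2.171, 0.107, 2.171]
wrist_force: [0.8, 0.8, 0.6]
width: 0.263
```

```bash
python3 tilt.py 10 wrist
```

```text
14.65 [ 0.4586 -0.0207  0.0142] [0.84 0.85 0.58] [-0.095 -0.087  0.104] ang 84.35
slope u,v, top z [ 0.0147 -0.0009  0.012 ] 61422 left/right end underside -0.0002 0.0042
edge+ fit [-0.122   0.0371] edge- [ 0.12   -0.0374] (slope=rad ccw neg)
```

View pics/wrist10.png

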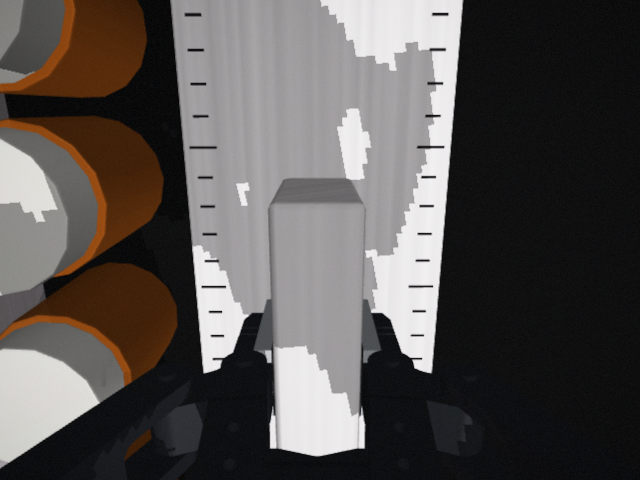

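>>> {"op": "step_arm", "data": {"plan": "0 0 0.1 0;0.15 -0.015 0 0;0.2 -0.02 0 0;0.2 -0.02 0 0;0.2 -0.02 0 0;0.15 -0.015 0 0;0.1 -0.01 0 0;0.1 -0.01 0 0;0.1 -0.01 0 0;0.1 -0.01 0 0;0.1 -0.01 0 0"}}

```text
time: 15.62
position: [0.4725, -0.022, 0.0152]
tool_rot: [-2.171, 0.107, 2.171]
wrist_force: [0.6, 1.7, -5.1]
width: 0.265
```

```bash
python3 tilt.py 11 wrist;python3 tilt.py 11 scene;python3 tilt.py 11 side
```

```text
15.6167 [ 0.4725 -0.022   0.0152] [ 0.59  1.7  -5.14] [ 0.474 -0.046 -0.452] ang 84.35
slope u,v, top z [-0.0196 -0.0042  0.0147] 63150 left/right end underside 0.0077 0.0018
edge+ fit [-0.0611  0.0393] edge- [ 0.098  -0.0401] (slope=rad ccw neg)
15.6667 [ 0.4729 -0.0221  0.0153] [ 0.82  7.62 -2.9 ] [ 0.515 -0.24  -0.125] ang 84.35
slope u,v, top z [-0.014   0.0081  0.0145] 1381 left/right end underside 0.0066 0.0024
15.7167 [ 0.4728 -0.0221  0.0153] [ 0.39 -1.8  -3.83] [-0.08  -0.231  0.288] ang 84.35
slope u,v, top z [-0.01    0.0001  0.0147] 1948 left/right end underside 0.0062 0.0032
edge+ fit [-0.0012  0.0447] edge- [-0.0085 -0.0439] (slope=rad ccw neg)
```

```bash
python3 - <<'E'
import cv2,numpy as np
a=cv2.imread('pics/scene11.png')[190:320,200:420];b=cv2.imread('pics/side11.png')[180:320,220:400]
a=cv2.resize(a,None,fx=3.5,fy=3.5,interpolation=cv2.INTER_CUBIC);b=cv2.resize(b,None,fx=4,fy=4,interpolation=cv2.INTER_CUBIC)
cv2.imwrite('pics/c11a.png',a);cv2.imwrite('pics/c11b.png',b)
E
```

```text
(no output)
```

View pics/c11a.png

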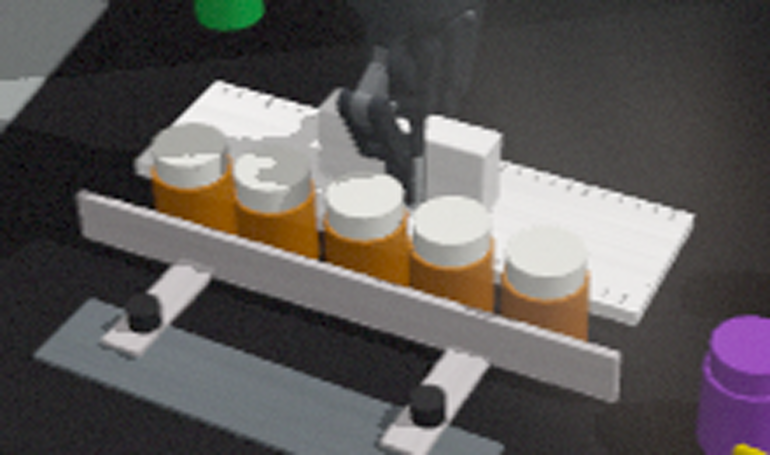

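View pics/c11b.png

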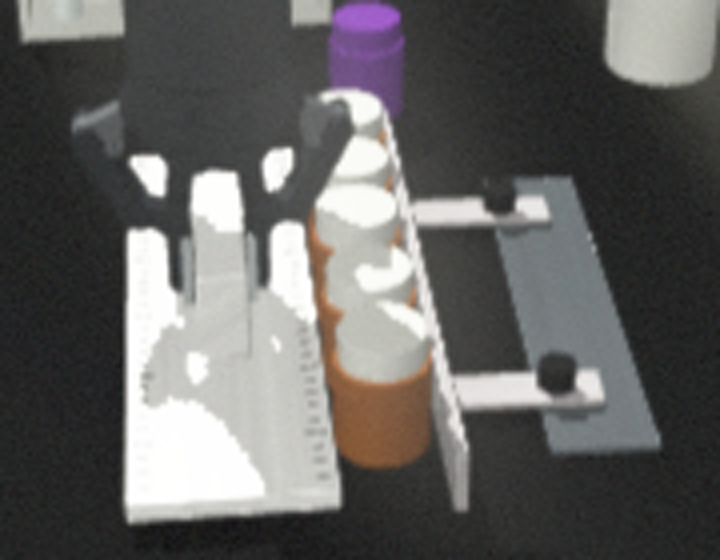

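The row is now about 5 mm off the bar with all jars upright and even. I'll creep in, settling between moves and reading the force each time.

>>> {"op": "step_arm", "data": {"plan": "0 0 0 0;0 0 0 0;0 0 0 0;0.05 -0.005 0 0;0.05 -0.005 0 0;0.05 -0.005 0 0;0.05 -0.005 0 0;0 0 0 0;0 0 0 0;0 0 0 0"}}

```text
time: 16.6
position: [0.4743, -0.0222, 0.0152]
tool_rot: [-2.17, 0.107, 2.171]
wrist_force: [-3.4, 0.1, -4.0]
width: 0.264
```

>>> {"op": "step_arm", "data": {"plan": "0.05 -0.005 0 0;0.05 -0.005 0 0;0 0 0 0;0 0 0 0;0 0 0 0"}}

```text
time: 17.02
position: [0.4748, -0.0223, 0.0151]
tool_rot: [-2.169, 0.107, 2.173]
wrist_force: [-6.3, -0.9, -2.2]
width: 0.264
```

```bash
python3 tilt.py 12 wrist
```

```text
17.0167 [ 0.4748 -0.0223  0.0151] [-6.31 -0.85 -2.16] [0.03  1.194 0.559] ang 84.37
slope u,v, top z [-0.0086 -0.0022  0.0146] 62785 left/right end underside 0.0059 0.0033
edge+ fit [-0.0573  0.0393] edge- [ 0.1032 -0.04  ] (slope=rad ccw neg)
```

>>> {"op": "step_arm", "data": {"plan": "0.03 -0.003 0 0.003;0.03 -0.003 0 0.003;0 0 0 0;0 0 0 0;0 0 0 0"}}

```text
time: 17.48
position: [0.4754, -0.0224, 0.0151]
tool_rot: [-2.172, 0.101, 2.176]
wrist_force: [-6.7, -1.9, -1.6]
width: 0.266
```

```bash
python3 tilt.py 13 scene;python3 tilt.py 13 side; python3 - <<'E'
import cv2,numpy as np
a=cv2.imread('pics/scene13.png')[200:310,210:400];b=cv2.imread('pics/side13.png')[190:310,280:360]
a=cv2.resize(a,None,fx=4,fy=4,interpolation=cv2.INTER_CUBIC);b=cv2.resize(b,None,fx=5,fy=5,interpolation=cv2.INTER_CUBIC)
cv2.imwrite('pics/c13a.png',a);cv2.imwrite('pics/c13b.png',b)
# cap centres
for n in ['scene','side']:
    d=np.load('/tmp/%s13.npz'%n);W=d['W'];S=cv2.cvtColor(d['f'],cv2.COLOR_RGB2HSV)[...,1]
    g=((W[...,2]>.0575)&(W[...,2]<.066)&(W[...,1]>-.18)&(W[...,1]<.14)&(W[...,0]>.49)&(W[...,0]<.6)&(S<70)).astype(np.uint8)
    num,l,st,c=cv2.connectedComponentsWithStats(g)
    for i in range(1,num):
        if st[i,4]>40:
            (x,y),r=cv2.minEnclosingCircle(W[l==i][:,:2].astype(np.float32)*1000)
            a=np.radians(84.35);print(n,st[i,4],round(x,1),round(y,1),round(r,1),'n',round(x*np.sin(a)-y*np.cos(a),1))
E
```

```text
17.4833 [ 0.4754 -0.0224  0.0151] [-6.68 -1.94 -1.56] [-0.068  1.239  0.502] ang 84.71
slope u,v, top z [-0.0091 -0.0019  0.0144] 1347 left/right end underside 0.0057 0.003
17.5333 [ 0.4754 -0.0224  0.0151] [-5.55 -1.99 -2.01] [-0.035  1.246  0.487] ang 84.71
slope u,v, top z [-0.0105 -0.0011  0.0144] 1949 left/right end underside 0.006 0.0028
edge+ fit [0.0106 0.0431] edge- [-0.0065 -0.0469] (slope=rad ccw neg)
scene 219 532.5 -129.7 21.0 n 542.7
scene 230 537.1 -78.8 20.5 n 542.3
scene 249 543.4 -24.7 21.2 n 543.2
scene 263 549.6 23.3 21.2 n 544.6
scene 281 554.6 76.8 21.2 n 544.3
side 62 557.1 73.5 19.6 n 547.2
side 98 551.9 17.6 19.2 n 547.5
side 185 541.0 -28.9 21.3 n 541.2
side 49 503.8 -38.0 13.3 n 505.1
side 220 536.5 -82.0 21.1 n 542.0
side 250 532.1 -132.4 21.4 n 542.6
```

View pics/c13a.png

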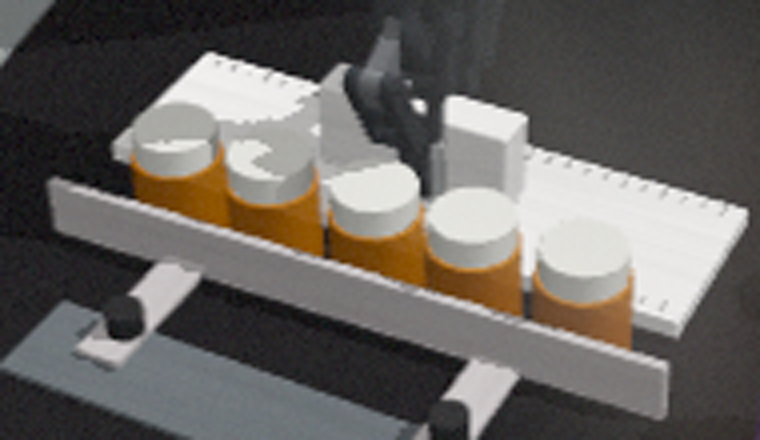

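View pics/c13b.png

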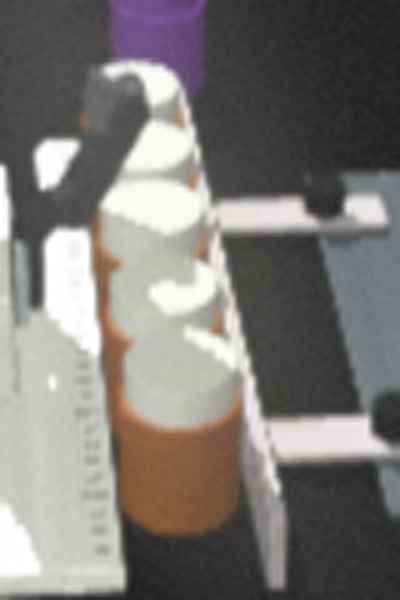

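Jars 4 and 5 are home (n about 544.5 mm). Jars 1 and 2 trail by roughly 2 mm, which agrees with the +z moment. I'll turn the trailing end in a little.

>>> {"op": "step_arm", "data": {"plan": "0.03 -0.003 0 0.003;0.03 -0.003 0 0.003;0 0 0 0;0 0 0 0;0 0 0 0"}}

```text
time: 18.0
position: [0.476, -0.0224, 0.0151]
tool_rot: [-2.176, 0.094, 2.179]
wrist_force: [-6.1, -1.9, -2.2]
width: 0.263
```

```bash
python3 - <<'E'
from h import *
s=bot.sense();print(s['wrist_force'],s['torque'])
E
```

```text
[-6.07346499 -1.94789667 -2.1728952 ] [-0.06339835  1.22498636  0.50150967]
```

>>> {"op": "step_arm", "data": {"plan": "0.03 -0.003 0 0.003;0.03 -0.003 0 0.003;0 0 0 0;0 0 0 0;0 0 0 0"}}

```text
time: 18.42
position: [0.4766, -0.0225, 0.0151]
tool_rot: [-2.179, 0.088, 2.182]
wrist_force: [-7.1, -2.4, -2.4]
width: 0.265
```

```bash
cat > caps.py <<'E'
from h import *
import sys
t=sys.argv[1]
s=bot.sense();print(s['time'],s['position'].round(4),s['wrist_force'].round(2),s['torque'].round(3))
a=np.radians(84.35)
for n in sys.argv[2:]:
    s=bot.sense();p=read_camera(n);save(p,n+t+'.png');W=cloud(p,s);f=p['frame'];np.savez('/tmp/%s%s.npz'%(n,t),W=W,f=f)
    hsv=cv2.cvtColor(f,cv2.COLOR_RGB2HSV);S,V=hsv[...,1],hsv[...,2]
    g=((W[...,2]>.0575)&(W[...,2]<.066)&(W[...,1]>-.18)&(W[...,1]<.14)&(W[...,0]>.49)&(W[...,0]<.6)&(S<70)).astype(np.uint8)
    num,l,st,c=cv2.connectedComponentsWithStats(g)
    for i in range(1,num):
        if st[i,4]>40:
            (x,y),r=cv2.minEnclosingCircle(W[l==i][:,:2].astype(np.float32)*1000)
            q=W[l==i][:,:2]*1000;nn=q[:,0]*np.sin(a)-q[:,1]*np.cos(a)
            print(n,st[i,4],round(x,1),round(y,1),round(r,1),'n',round(x*np.sin(a)-y*np.cos(a),1),'mean',nn.mean().round(1))
    nx=W[...,0]*np.sin(a)-W[...,1]*np.cos(a);tt=W[...,0]*np.cos(a)+W[...,1]*np.sin(a)
    b=(W[...,2]>.025)&(W[...,2]<.036)&(abs(nx-.569)<.006)&(S<60)&(V>70)
    for lo in [-.12,-.06,0,.06,.12]:
        k=b&(abs(tt-lo)<.03); print(n,'bar t',lo,np.median(nx[k]).round(4) if k.sum()>5 else None,end=' ')
    print()
E
python3 caps.py 14 scene; python3 tilt.py 14 side
```

```text
18.4167 [ 0.4766 -0.0225  0.0151] [-7.11 -2.39 -2.42] [-0.105  1.214  0.48 ]
scene 221 533.2 -129.5 21.0 n 543.4 mean 544.3
scene 230 538.2 -78.2 21.0 n 543.3 mean 544.2
scene 251 544.8 -25.6 21.5 n 544.7 mean 544.8
scene 261 549.7 22.9 20.6 n 544.8 mean 545.2
scene 279 555.1 75.3 20.9 n 545.0 mean 545.4
scene bar t -0.12 0.5712 scene bar t -0.06 0.5715 scene bar t 0 0.5712 scene bar t 0.06 0.5714 scene bar t 0.12 0.5712 
18.4667 [ 0.4766 -0.0225  0.0151] [-5.78 -1.46 -1.27] [0.005 1.268 0.463] ang 85.4
slope u,v, top z [-0.0107 -0.0009  0.0144] 1954 left/right end underside 0.006 0.0028
edge+ fit [0.032 0.045] edge- [ 0.048  -0.0423] (slope=rad ccw neg)
```

>>> {"op": "step_arm", "data": {"plan": "0.03 -0.003 0 0.003;0.03 -0.003 0 0.003;0.02 -0.002 0 0.002;0 0 0 0;0 0 0 0;0 0 0 0"}}

```text
time: 19.02
position: [0.4773, -0.0226, 0.0151]
tool_rot: [-2.183, 0.079, 2.186]
wrist_force: [-7.2, -2.0, -1.8]
width: 0.266
```

```bash
python3 caps.py 15 scene
```

```text
19.0167 [ 0.4773 -0.0226  0.0151] [-7.19 -2.   -1.85] [-0.067  1.254  0.398]
scene 220 534.3 -129.9 21.7 n 544.4 mean 545.6
scene 44 507.1 -23.0 18.4 n 506.9 mean 509.3
scene 241 540.2 -78.7 20.7 n 545.4 mean 545.8
scene 249 544.5 -24.4 20.9 n 544.2 mean 545.6
scene 264 549.7 24.7 21.2 n 544.6 mean 545.8
scene 276 554.7 76.1 20.8 n 544.5 mean 545.5
scene bar t -0.12 0.5713 scene bar t -0.06 0.5713 scene bar t 0 0.5713 scene bar t 0.06 0.5713 scene bar t 0.12 0.5713
```

All five caps are now level (n 545.5-545.8 mm, an even row). Next I'll bring the press up to about 12 N in small steps, with slight turns to balance the moment.

>>> {"op": "step_arm", "data": {"plan": "0.02 -0.002 0 0.003;0.02 -0.002 0 0.003;0 0 0 0;0 0 0 0;0 0 0 0"}}

```text
time: 19.48
position: [0.4774, -0.0226, 0.015]
tool_rot: [-2.185, 0.073, 2.19]
wrist_force: [-8.9, -1.2, -1.5]
width: 0.262
```

```bash
python3 - <<'E'
from h import *
s=bot.sense();print(s['position'],s['wrist_force'],s['torque'])
E
```

```text
[ 0.47737142 -0.02257597  0.01500707] [-8.908993   -1.15696924 -1.46393036] [-0.11373783  1.56468416 -0.08098784]
```

>>> {"op": "step_arm", "data": {"plan": "0.03 -0.003 0 0;0 0 0 0;0 0 0 0"}}

```text
time: 19.73
position: [0.4774, -0.0226, 0.015]
tool_rot: [-2.184, 0.073, 2.19]
wrist_force: [-9.4, -1.0, 0.7]
width: 0.262
```

```bash
python3 - <<'E'
from h import *
s=bot.sense();print(s['position'],s['wrist_force'],s['torque'])
E
```

```text
[ 0.47737595 -0.02255332  0.01496719] [-9.41198231 -1.03690872  0.68861954] [-0.09304674  1.80091188 -0.06939927]
```

>>> {"op": "step_arm", "data": {"plan": "0.04 -0.004 0 0;0 0 0 0;0 0 0 0"}}

```text
time: 19.98
position: [0.4774, -0.0225, 0.0149]
tool_rot: [-2.184, 0.073, 2.191]
wrist_force: [-11.4, -0.5, 1.4]
width: 0.261
```

```bash
python3 - <<'E'
from h import *
s=bot.sense();print(s['position'],s['wrist_force'],s['torque'])
E
```

```text
[ 0.47742793 -0.0225342   0.01492725] [-11.37930365  -0.5307568    1.44993758] [-0.08807391  2.1439632  -0.06120466]
```

>>> {"op": "step_arm", "data": {"plan": "0.03 -0.003 0 0;0 0 0 0;0 0 0 0;0 0 0 0"}}

```text
time: 20.32
position: [0.4774, -0.0225, 0.0149]
tool_rot: [-2.183, 0.073, 2.192]
wrist_force: [-13.4, -0.2, 1.8]
width: 0.262
```

```bash
python3 caps.py 16 scene side wrist; python3 - <<'E'
import cv2,numpy as np
a=cv2.imread('pics/scene16.png')[200:310,210:400];b=cv2.imread('pics/side16.png')[190:310,280:360]
a=cv2.resize(a,None,fx=4,fy=4,interpolation=cv2.INTER_CUBIC);b=cv2.resize(b,None,fx=5,fy=5,interpolation=cv2.INTER_CUBIC)
b=cv2.resize(b,None,fx=.73,fy=.73)
cv2.imwrite('pics/c16a.png',a);cv2.imwrite('pics/c16b.png',b)
E
```

```text
20.3167 [ 0.4774 -0.0225  0.0149] [-13.37  -0.18   1.83] [-0.088  2.435 -0.132]
scene 224 534.8 -130.7 21.5 n 545.1 mean 545.6
scene 45 506.8 -23.2 18.4 n 506.6 mean 510.5
scene 238 539.5 -78.0 20.9 n 544.6 mean 545.4
scene 242 545.3 -25.4 20.6 n 545.1 mean 545.4
scene 264 549.5 24.4 20.8 n 544.4 mean 545.6
scene 275 555.1 74.9 20.9 n 545.0 mean 545.7
scene bar t -0.12 0.5713 scene bar t -0.06 0.5713 scene bar t 0 0.5713 scene bar t 0.06 0.5713 scene bar t 0.12 0.5713 
side 53 555.2 73.1 19.7 n 545.3 mean 553.9
side 90 551.9 18.2 20.5 n 547.5 mean 551.3
side 184 543.2 -28.6 21.0 n 543.4 mean 544.5
side 55 504.8 -29.4 16.4 n 505.2 mean 503.3
side 213 538.3 -82.4 20.4 n 543.8 mean 544.2
side 255 533.9 -132.0 20.7 n 544.3 mean 544.0
side bar t -0.12 0.5689 side bar t -0.06 0.5701 side bar t 0 0.5705 side bar t 0.06 0.5704 side bar t 0.12 0.5708 
wrist 5863 527.1 -118.8 13.5 n 536.2 mean 536.9
wrist 17422 538.2 -81.9 20.2 n 543.7 mean 539.7
wrist 10926 526.9 -30.7 37.5 n 527.4 mean 541.0
wrist 86 490.4 -23.7 5.0 n 490.3 mean 490.4
wrist 46 491.0 -17.8 2.2 n 490.4 mean 490.2
wrist bar t -0.12 None wrist bar t -0.06 0.5671 wrist bar t 0 0.5687 wrist bar t 0.06 None wrist bar t 0.12 None
```

View pics/c16a.png

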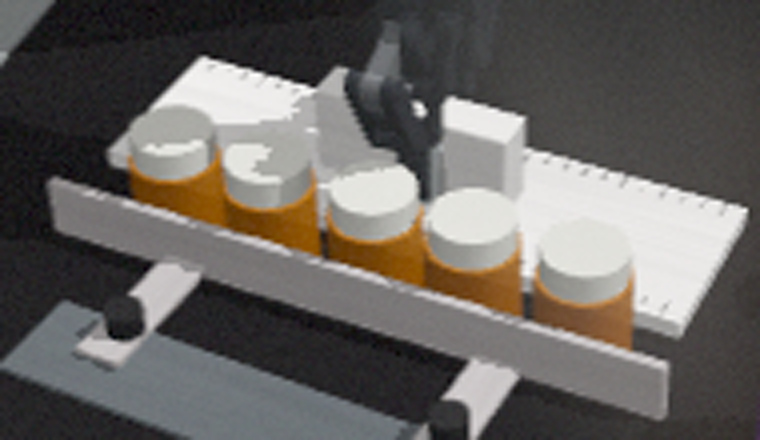

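View pics/c16b.png

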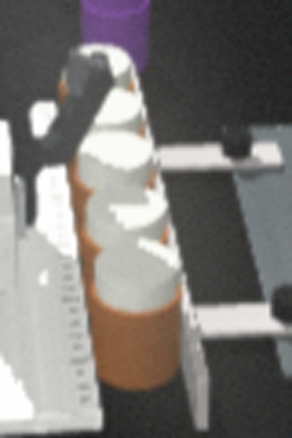

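The press reads 13.4 N with the moment near zero, and the five caps agree within 0.3 mm along the bar. I'll hold briefly, then retract straight back.

>>> {"op": "step_arm", "data": {"plan": "0 0 0 0;0 0 0 0"}}

```text
time: 20.63
position: [0.4774, -0.0225, 0.0149]
tool_rot: [-2.183, 0.073, 2.191]
wrist_force: [-12.4, -0.9, 2.8]
width: 0.265
```

>>> {"op": "step_arm", "data": {"plan": "-0.1 0.01 0 0;-0.1 0.01 0 0;-0.1 0.01 0 0;-0.2 0.02 0 0;-0.3 0.03 0 0;-0.5 0.05 0 0;-0.8 0.08 0 0;-1 0.1 0 0;-1 0.1 0 0;-0.8 0.08 0 0;-0.4 0.04 0 0;0 0 0 0;0 0 0 0"}}

```text
time: 21.72
position: [0.4268, -0.0175, 0.0154]
tool_rot: [-2.188, 0.073, 2.187]
wrist_force: [0.6, 0.5, -4.8]
width: 0.265
```

```bash
python3 caps.py 17 scene; python3 tilt.py 17 wrist
```

```text
21.7167 [ 0.4268 -0.0175  0.0154] [ 0.62  0.5  -4.78] [0.067 0.    0.029]
scene 219 535.0 -129.6 21.0 n 545.2 mean 545.6
scene 237 539.6 -78.7 21.1 n 544.7 mean 545.7
scene 247 545.4 -24.7 20.6 n 545.1 mean 545.4
scene 261 549.4 24.6 21.4 n 544.3 mean 545.3
scene 268 554.9 75.2 21.2 n 544.8 mean 545.5
scene bar t -0.12 0.571 scene bar t -0.06 0.5713 scene bar t 0 0.5714 scene bar t 0.06 0.5712 scene bar t 0.12 0.5712 
21.7667 [ 0.4271 -0.0176  0.0155] [ 0.01 -0.88 -4.29] [-0.052 -0.057  0.026] ang 86.18
slope u,v, top z [-0.0103  0.0005  0.0149] 62692 left/right end underside 0.0065 0.0034
edge+ fit [-0.0534  0.0393] edge- [ 0.1073 -0.0401] (slope=rad ccw neg)
```

View pics/scene17.png

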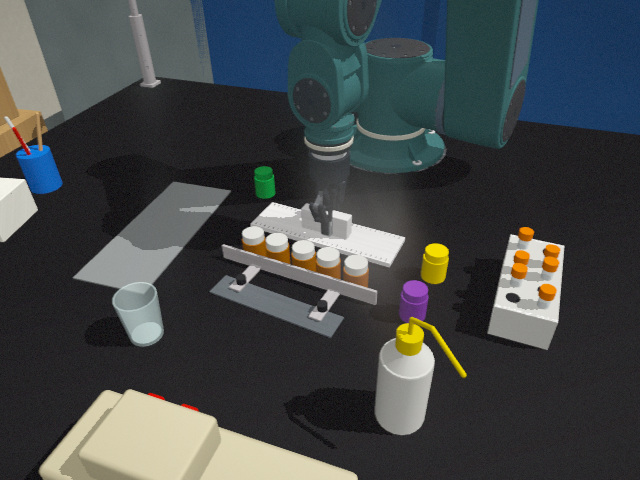

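View pics/wrist17.png

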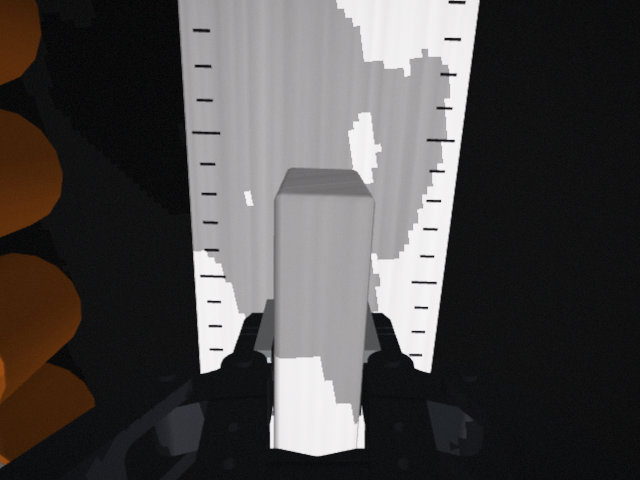

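The jars stayed put on release (n 545.3-545.7 mm) and all stand upright against the bar. I'll lift and carry the ruler back to the mat.

>>> {"op": "step_arm", "data": {"plan": "0 0 0.5 0;0 0 1.5 0;0 0 2.5 0;0 0 2.5 0;0 0 2 0;0 0 1 0;0 0 0.5 0;0 0 0 0;0 0 0 0"}}

```text
time: 22.57
position: [0.4265, -0.0174, 0.1199]
tool_rot: [-2.187, 0.073, 2.188]
wrist_force: [-0.5, -0.1, -4.5]
width: 0.267
```

>>> {"op": "step_arm", "data": {"plan": "0.25 -1 0 -0.045;0.5 -2 0 -0.09;0.5 -2 0 -0.09;0.5 -2 0 -0.09;0.5 -2 0 -0.09;0.5 -2 0 -0.09;0.5 -2 0 -0.09;0.5 -2 0 -0.09;0.5 -2 0 -0.09;0.5 -2 0 -0.09;0.5 -2 0 -0.09;0.5 -2 0 -0.09;0.5 -2 0 -0.09;0.5 -2 0 -0.09;0.5 -2 0 -0.09;0.5 -2 0 -0.09;0.5 -1.8 0 -0.045;0.25 -1 0 0;0 0 0 0;0 0 0 0"}}

```text
time: 24.23
position: [0.5111, -0.3555, 0.1193]
tool_rot: [-1.255, 1.178, 1.258]
wrist_force: [-0.1, 1.9, -4.8]
width: 0.265
```

```bash
cat > ruler.py <<'E'
from h import *
import sys
t=sys.argv[1]
s=bot.sense();print(s['time'],s['position'].round(4),s['wrist_force'].round(2),'width',s['width'].round(3))
R=cv2.Rodrigues(s['tool_rot'])[0];print('ang',np.degrees(np.arctan2(R[1,2],R[0,2]))-90)
z0=float(sys.argv[2]) if len(sys.argv)>2 else s['position'][2]-.0005
for n in ['scene','side']:
    p=read_camera(n);save(p,n+t+'.png');W=cloud(p);f=p['frame'];V=f.max(-1)
    np.savez('/tmp/%s%s.npz'%(n,t),W=W,f=f)
    g=((abs(W[...,2]-z0)<.009)&(V>75)&(abs(W[...,1]+.36)<.12)&(abs(W[...,0]-.52)<.25)).astype(np.uint8)
    num,l,st,c=cv2.connectedComponentsWithStats(g)
    for i in range(1,num):
        if st[i,4]>400:
            P=W[l==i]; print(n,'blade',st[i,4],cv2.minAreaRect(P[:,:2].astype(np.float32)*1000),np.median(P[:,2]).round(4))
            A=np.c_[P[:,0]-.52,P[:,1]+.36,np.ones(len(P))];print('  plane',np.linalg.lstsq(A,P[:,2],rcond=None)[0].round(4))
    g=((abs(W[...,2]-.003)<.003)&(V>60)&(abs(W[...,1]+.36)<.15)&(abs(W[...,0]-.52)<.25)).astype(np.uint8)
    g=cv2.morphologyEx(g,cv2.MORPH_OPEN,np.ones((3,3),np.uint8))
    num,l,st,c=cv2.connectedComponentsWithStats(g)
    P=np.concatenate([W[l==i] for i in range(1,num) if st[i,4]>300] or [np.zeros((1,3))])
    print(n,'mat',len(P),cv2.minAreaRect(P[:,:2].astype(np.float32)*1000))
E
python3 ruler.py 18
```

```text
Traceback (most recent call last):
  File "ruler.py", line 4, in <module>
    s=bot.sense();print(s['time'],s['position'].round(4),s['wrist_force'].round(2),'width',s['width'].round(3))
                                                                                           ^^^^^^^^^^^^^^^^
AttributeError: 'float' object has no attribute 'round'
```

```bash
sed -i "s/s\['width'\].round(3)/round(s['width'],3)/" ruler.py; python3 ruler.py 18
```

```text
24.2333 [ 0.5111 -0.3555  0.1193] [-0.11  1.88 -4.76] width 0.265
ang 3.695786378538344
scene blade 3374 ((504.97320556640625, -353.78192138671875), (304.64990234375, 94.69818115234375), 1.893688440322876) 0.1179
  plane [-0.0129 -0.0209  0.1184]
scene mat 7129 ((516.7634887695312, -356.3495788574219), (364.7494812011719, 155.63955688476562), 2.398378849029541)
side blade 11281 ((504.39739990234375, -357.1377868652344), (300.4787902832031, 93.21263122558594), 1.6050466299057007) 0.1195
  plane [-0.0112  0.0243  0.1191]
side mat 21515 ((518.3056640625, -357.618408203125), (364.4248046875, 153.5553436279297), 2.2411625385284424)
```

View pics/side18.png

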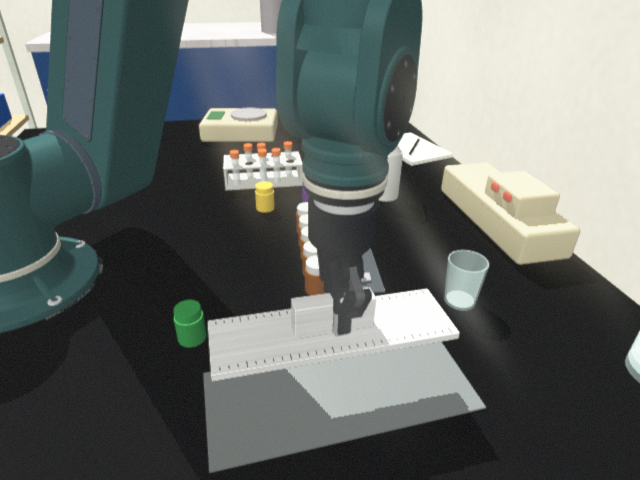

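The ruler is held level, centred at (0.505, -0.356) and 1.75°. The mat centre is (0.5175, -0.357) at 2.3°. I'll shift and lower it.

>>> {"op": "step_arm", "data": {"plan": "0.65 -0.05 -1 0.005;0.65 -0.1 -2 0.005;0 0 -2.5 0;0 0 -2 0;0 0 -1.2 0;0 0 -0.8 0;0 0 -0.4 0;0 0 -0.2 0;0 0 -0.2 0;0 0 0 0;0 0 0 0"}}

```text
time: 25.25
position: [0.5249, -0.3572, 0.0179]
tool_rot: [-1.265, 1.173, 1.263]
wrist_force: [0.1, 1.0, -4.1]
width: 0.263
```

>>> {"op": "step_arm", "data": {"plan": "0 0 -0.15 0;0 0 -0.1 0;0 0 0 0;0 0 0 0;0 0 0 0"}}

```text
time: 25.67
position: [0.5246, -0.357, 0.0148]
tool_rot: [-1.264, 1.173, 1.264]
wrist_force: [-0.3, 0.5, -4.1]
width: 0.263
```

```bash
python3 ruler.py 19 .013
```

```text
25.6667 [ 0.5246 -0.357   0.0148] [-0.33  0.5  -4.12] width 0.263
ang 4.250222333350862
scene blade 3363 ((509.06817626953125, -359.95477294921875), (324.7947082519531, 110.08274841308594), 1.5402902364730835) 0.0135
  plane [-0.0111 -0.0204  0.0138]
scene mat 2810 ((515.8735961914062, -355.8114013671875), (366.6651306152344, 156.1151123046875), 2.044452667236328)
side blade 10543 ((522.9530029296875, -359.50469970703125), (318.7626037597656, 117.9448471069336), 2.2555580139160156) 0.0147
  plane [-0.0105  0.0196  0.0144]
side mat 10910 ((518.250244140625, -355.57977294921875), (364.0719299316406, 156.75523376464844), 2.5444061756134033)
```

>>> {"op": "step_arm", "data": {"plan": "0 0 -0.1 0;0 0 -0.05 0;0 0 0 0;0 0 0 0"}}

```text
time: 26.1
position: [0.5246, -0.3571, 0.0136]
tool_rot: [-1.264, 1.173, 1.263]
wrist_force: [-3.6, 0.4, 2.4]
width: 0.266
```

The ruler's weight is now on the mat (Fz went from -4.1 to +2.4 N). I'll release and rise.

>>> {"op": "step_arm", "data": {"plan": "0 0 0 0;0 0 0 0;0 0 0 0;0 0 0 0;0 0 0 0;0 0 0 0;0 0 0 0;0 0 0 0", "jaw": 0}}

```text
time: 26.77
position: [0.5246, -0.357, 0.0133]
tool_rot: [-1.264, 1.173, 1.264]
wrist_force: [0.0, -0.0, 0.9]
width: 0.998
```

>>> {"op": "step_arm", "data": {"plan": "0 0 0.5 0;0 0 1 0;0 0 2 0;0 0 3 0;0 0 3 0;0 0 3 0;0 0 2 0;0 0 1 0;0 0 0 0;0 0 0 0"}}

```text
time: 27.6
position: [0.5245, -0.3569, 0.168]
tool_rot: [-1.264, 1.173, 1.264]
wrist_force: [0.5, -0.1, -0.5]
width: 1.002
```

```bash
python3 ruler.py 20 .013;python3 caps.py 20b scene side
```

```text
27.6 [ 0.5245 -0.3569  0.168 ] [ 0.46 -0.07 -0.52] width 1.002
ang 4.251255140256632
scene blade 3451 ((505.0277099609375, -361.21221923828125), (332.55938720703125, 114.2578125), 6.4378509521484375) 0.0124
  plane [-0.0005 -0.0122  0.0123]
scene mat 3148 ((516.0393676757812, -357.4054260253906), (365.69342041015625, 156.44117736816406), 2.5850887298583984)
side blade 10674 ((521.2504272460938, -356.8515625), (310.6025695800781, 120.14425659179688), 6.4501848220825195) 0.013
  plane [-0.0009  0.0165  0.0129]
side mat 11273 ((518.4384765625, -356.1299133300781), (363.9174499511719, 155.47805786132812), 2.5587728023529053)
27.7 [ 0.5241 -0.3565  0.1668] [-0.35 -0.16 -0.13] [-0.002  0.002 -0.002]
scene 221 533.9 -129.7 21.6 n 544.1 mean 545.6
scene 240 540.1 -78.9 20.5 n 545.3 mean 545.8
scene 249 544.9 -25.9 21.6 n 544.9 mean 545.7
scene 262 551.0 24.1 21.7 n 546.0 mean 545.7
scene 281 555.1 76.1 20.5 n 545.0 mean 545.9
scene bar t -0.12 0.571 scene bar t -0.06 0.5714 scene bar t 0 0.5712 scene bar t 0.06 0.5713 scene bar t 0.12 0.5711 
side 141 555.1 72.9 21.2 n 545.2 mean 544.6
side 161 550.1 19.8 21.3 n 545.4 mean 543.9
side 185 544.0 -28.0 21.0 n 544.2 mean 544.0
side 219 537.8 -82.0 20.3 n 543.3 mean 544.1
side 256 534.2 -132.7 20.7 n 544.7 mean 544.0
side bar t -0.12 0.5688 side bar t -0.06 0.5701 side bar t 0 0.5704 side bar t 0.06 0.5706 side bar t 0.12 0.571
```

View pics/scene20b.png

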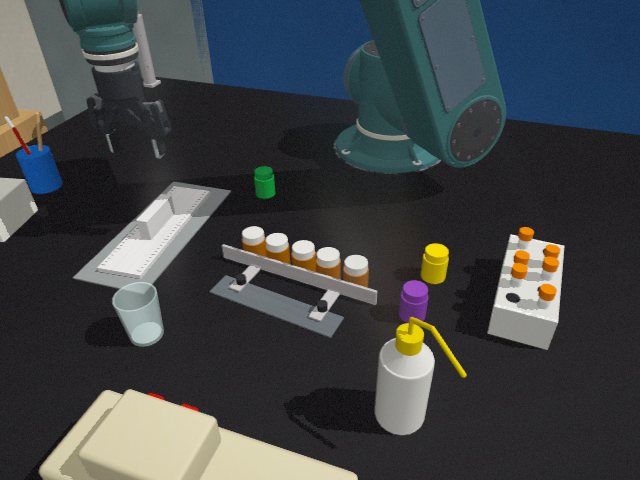

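View pics/side20b.png

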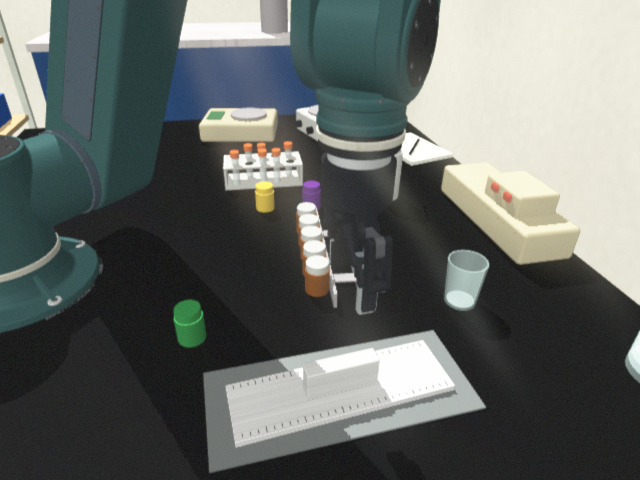

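The pictures show all five jars upright in a straight line against the bar. The ruler is flat and centred on the mat, the gripper is clear, and the bystanders haven't moved. I'll check the ruler's position from the saved depth and hand in.

```bash
python3 - <<'E'
from h import *
for n in ['scene','side']:
    d=np.load('/tmp/%s20b.npz'%n);W=d['W'];V=d['f'].max(-1)
    for nm,lo,hi in [('grip',.05,.068),('blade',.0095,.018)]:
        g=((W[...,2]>lo)&(W[...,2]<hi)&(V>90)&(abs(W[...,1]+.357)<.07)&(abs(W[...,0]-.52)<.18)).astype(np.uint8)
        num,l,st,c=cv2.connectedComponentsWithStats(g);i=1+np.argmax(st[1:,4])
        print(n,nm,st[i,4],cv2.minAreaRect(W[l==i][:,:2].astype(np.float32)*1000))
print(bot.sign_off())
E
```

```text
scene grip 432 ((519.4503173828125, -357.1053771972656), (101.00096130371094, 27.432743072509766), 4.977134704589844)
scene blade 3044 ((517.6840209960938, -356.33251953125), (305.140380859375, 94.5322494506836), 4.441139221191406)
side grip 1327 ((517.4141845703125, -358.98175048828125), (100.27726745605469, 26.82789421081543), 4.816051483154297)
side blade 9817 ((517.9423217773438, -359.1853332519531), (300.7106628417969, 92.74687957763672), 5.063610076904297)
the job is handed in; nothing more can be done
None
```

I pushed all five jars flush against the stop bar, pressed the row once, laid the ruler back on its mat and let go. The job was handed in at about 28 s of the 72 s allowed; `sign_off` reports no verdict.

- **Jars:** The scene camera puts all five within 0.3 mm of one line parallel to the bar. The side camera puts them about 25 mm in front of the bar's middle, which is the home distance. They stayed upright and did not move when the ruler backed off.
- **Press:** The wrist read 12.4 to 13.4 N with almost no turning moment. It was built up in small steps and was never above 13.4 N at any reading after contact. I could only read the force at the end of each move and in still checks.
- **Ruler:** It lies flat about 2 mm from the mat's centre. It sits about 2.5° off the mat's lengthwise direction, because it turned slightly in the pads during the press and straightened as I released it.
- **Tube rack, wash bottle and beaker:** They look unmoved in the last pictures.

**What went wrong on the way:**
- The ruler pitched about 4° in the grip twice while sliding, with wrist readings of up to about 9 N. I backed off each time, levelled it lightly on the bench and then slid it lower.
- The row first met the bar at jars 4 and 5, with jars 1 and 2 trailing by about 2 mm. I turned the ruler in small steps to close that before the final press.

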